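# Set the light and hold the loose bead over the light box

## Robot

A 6-joint arm with a two-finger parallel gripper is mounted at the origin on the work surface; the furniture and walls round the work are solid. World frame = base frame: x ahead of the robot, y to its left, z up, the work surface at z = 0. Lengths are in m, angles in rad, forces in N, time in s.
With the tool pointing down it reaches from about 0.425 to 0.95 m from the base axis. Payload 3.5 kg.
Tool frame: the origin (TCP) lies midway between the tips of the shut fingers; the grasp point (between the pads) lies ctrl.grasp_offset behind it (ctrl.grasp_offset is the distance from the TCP to the grasp point, in m); x points along the fingers, y is the direction in which the jaws open and shut, and the axes are right-handed (so a half turn about x gives the same grasp; the last joint's range is limited). The gripper opens to 85 mm and grips with 20 to 120 N. Pads are 22 mm wide; open, the fingers measure 114 mm over their backs; the gripper's body (76 mm by 85 mm) begins 54 mm behind the grasp point. The pads swing forward as they close: fully open they stand 13 mm farther back than shut.
Start: joints at [1.133, 0.286, 1.577, -0, 1.279, -0.15], TCP at [0.192, 0.647, 0.231] pointing down, gripper open.
Joint ranges: [-2.77, 2.77], [-0.9, 2.22], [0.21, 2.48], [-1.53, 4.67], [0.24, 2.81], [-2.84, 2.84]. Speed limits (rad/s): [2.79, 2.79, 3.14, 3.14, 3.14, 3.14].

## Interface

Orientations are given as a unit quaternion [x, y, z, w].
In Python, from plant import readout, read_camera, sign_off, ctrl gives the robot as it stands.
- The arm moves only by the tool drive_tool, never from a script. Its argument "steps" is a list of rows, each a list of 5 numbers: the shift along the tool's x, y, z in cm, then the turn about the tool's x in degrees, then the opening, from 0 (shut) to 1 (fully open). A call has 1 to 10 rows; each row shifts and turns the commanded pose from where the row before left it, along the tool's axes as they then stand; what a row does not reach is not made up. A row lasts 1/10 s, in which the tool goes at most 50 mm and 8.59 degrees, less where a joint would pass 70% of its speed; a pose out of reach is approached as far as the arm can. A call is refused whole if a number of a shift passes 5 or a number of a turn 8.59, either way. A call with a gripper value outside its range is refused whole. The fingers move at their own pace and stop on an object; "force" is the grip in N (left out, the last holds). Time passes only in rows, so rows that do not move let the fingers close. It gives the time, the measured TCP pose, the force and the opening at its end, in the units of the state.
- readout.get_state(): the state, without advancing time (a new reading comes with each control period).
- read_camera(name): name is "scene" or "side" or "wrist"; returns a dict with "frame" (400x640x3 uint8, red, green, blue), "vertical_fov" (degrees; the focal length in pixels is half the picture's height over the tangent of half this angle, whatever the lens; pixels are square), "cx", "cy" (the principal point, pixels), "eye" and "orientation" of the camera in the world. Camera axes: x right, y up, looking along -z (the intrinsics and any distortion apply to the point x, -y, -z); pixel columns grow to the right and rows downward; lengths in m; the calibration is good to about 2 mm. The wrist camera is an equidistant fisheye: a pixel r from the principal point sees the ray r / f radians off the axis. A picture is of the moment at which its call begins. There is no depth.
- sign_off(): hands the job in, once; it reports no verdict.
The state is a dict: "time": time; "qpos": joint angles; "dq": joint speeds; "joint_efforts": joint torques, N m; "eef_pos": TCP position; "tcp_rot": TCP orientation; "contact_force": force on the tool from outside, world axes, zero at the start; "wrist_torque": the same for the moment, N m; "opening": opening from 0.0 (shut) to 1.0 (fully open).
Only numpy, scipy, OpenCV 4.12 (cv2) and the standard library are available. Lean on these libraries where they do the work, as an engineer would, in place of code of your own. Each camera call takes 0.05 s, during which the arm holds its last target. There are 200 camera calls.

## Task

A loose red bead is to be photographed over the light box. First turn the black dial on the dimmer box until its white pointer points at the red marker on the scale; then pick up the blue bead tray from its round stand by its upright black fin, keep it level so that the bead never leaves its pocket, and carry it over the light box. Finish while still holding the tray level and still, its underside about 10 cm above the box and the bead over the middle of the box's black ring; do not put it down, and leave the glass beaker alone.

Things in the scene. Friction and masses are not known exactly. Their poses are not given: they have to be found in the camera images.
- dial (a joint): angle of the dial (rad, 0 to 4.71), the black bar knob on top of the dimmer box (dark box 84 x 84 mm, 40 mm high, fixed to the table). It grows clockwise as seen from above. It is stiff enough to stay where it is left. The bar is 46 mm long, 12 mm thick and stands from 44 to 79 mm above the table (a disc of 48 mm diameter lies under it up to 44 mm); a white line on the top and the end of the bar marks its pointing end
- set_marker (a joint): angle of the red marker on the scale (rad), same zero and same direction as the dial: the dial is right when both values are equal. The marker is flat and cannot be moved by touching
- dial_centre (a point): point on the dial's vertical axis at mid-height of the bar to grip, 66 mm above the table; the dimmer box is turned a little about the vertical
- pointer_tip (a point): point 32 mm out from the dial's axis in the direction in which the dial's pointing end points, at the height of dial_centre; the bar lies along the line from dial_centre to here
- marker_tip (a point): point 32 mm out from the dial's axis above the red marker, at the height of dial_centre
- tray_grip (a point): grip point on the upright black fin of the blue bead tray, 67 mm above the tray's underside; the fin stands in the middle of the tray, is 34 mm long along the tray's x axis, 12 mm thick along its y axis, and its top is 86 mm above the underside. z axis points up. Tray 153 x 73 mm (long side along x), rim 14 mm high, about 0.18 kg with the fin, standing loose on a round wooden-topped stand (190 mm diameter, 40 mm high, fixed)
- tray_underside (a point): centre of the tray's underside, axes as tray_grip
- pocket_seat (a point): where the bead's centre is when it lies in the middle of its pocket: 45 mm from the fin's middle along the tray's +x axis, 17 mm above the underside. The pocket is a round recess of 37 mm diameter, 4 mm deep, flat-bottomed, so the bead rolls about 10 mm to either side; an equal pocket on the -x side is empty. The tray may lie in any direction
- bead_center (a point): centre of the loose red bead, a ball of 22 mm diameter, 15 g
- panel_mark (a point): middle of the black ring (60 mm diameter) drawn on the lit top of the light box, a square box 130 x 130 mm, 36 mm high, fixed to the table; this point lies on its top face
- beaker_mid (a point): a point 70 mm above the base of the tall empty glass beaker (91 x 99 mm, 141 mm high), standing loose at the back left; it is to be left alone
- tray: the same blue tray; origin at the centre of its underside, axes as tray_grip

How it is judged:
On the way, in this order (a step that is already met when the one before it is completed fails the run):
1. the dial points at the red marker while the tray still rests on its stand (horizontal distance between pointer_tip and marker_tip below 0.005 m and height (world z) of tray_underside below 0.05 m), for 0.3 s.
2. the tray is lifted clear of the stand with the bead in its pocket (height (world z) of tray_underside above 0.08 m and distance between bead_center and pocket_seat below 0.014 m), for 0.2 s.
At the end, for the whole second after the job is handed in: dial within about 9 degrees of the red marker (points within 5 mm); tray held still by the gripper, underside 6 to 14 cm above the light box, tilted under 0.1 rad, bead in its pocket and within 30 mm of the ring's middle (seen from above) (horizontal distance between pointer_tip and marker_tip below 0.005 m and horizontal distance between bead_center and panel_mark below 0.03 m and z of tray_underside in the frame of panel_mark between 0.06 and 0.14 m and angle between tray_grip's own z axis and vertical below 0.1 rad and distance between bead_center and pocket_seat below 0.014 m and linear speed of tray below 0.03 m/s and contact force between the fingers and tray above 1 N); the arm keeps its last pose, push and grip.
It fails at once if the bead leaves its pocket (distance between bead_center and pocket_seat above 0.018 m).
It fails at once if the tray is tipped by more than 0.35 rad (20 degrees) (angle between tray_grip's own z axis and vertical above 0.35 rad).
It fails at once if the glass beaker is knocked or moved (distance of beaker_mid from where it was at the start of the episode above 0.03 m).
It also fails if it takes over 58 s, if anything falls off the work surface, if the arm or the gripper's body presses on something with over 40 N, if the wrist force passes 120 N, or if a joint passes its speed limit or range.

## Working session

There is one attempt and no reset: what is moved stays moved. The work goes in short steps, Python scripts to look and compute and a tool call to move; the robot and the scene stay as the last step left them, time stands still between calls to the robot, and variables do not carry over. Pictures are saved under pics/ and viewed, about 8 in all and at most 12, crops included, and the job is handed in when it is done.

Besides the shell and the picture viewer there is one more tool, called after "Request:" as name(argument=value, ...) on one line, values as JSON. drive_tool: Moves the arm, as the interface text tells. Its arguments: {"type":"object","properties":{"steps":{"type":"array","items":{"type":"array","items":{"type":"number"}}},"force":{"type":"number"}},"required":["steps"]}

```bash
mkdir -p pics; ls; python3 - <<'E'
from plant import readout, read_camera, ctrl
import cv2,numpy as np
s=readout.get_state();print(s, ctrl.grasp_offset)
for n in ["scene","side","wrist"]:
    c=read_camera(n); f=c.pop("frame"); print(n,c)
    cv2.imwrite(f"pics/{n}0.png",f[:,:,::-1]); np.save(f"pics/{n}0.npy",f)
E
```

```text
pics
{'time': 0.0, 'qpos': array([ 1.13300801e+00,  2.87191646e-01,  1.57821337e+00, -3.05348811e-05,
        1.27858066e+00, -1.49993104e-01]), 'dq': array([-0.00074206,  0.00104169,  0.00114753, -0.00013984,  0.00116225,
       -0.00038281]), 'joint_efforts': array([-1.71691969e-03, -4.05988312e+01, -2.92622817e+01, -2.77174995e-04,
        5.88488707e-03, -1.43672440e-05]), 'eef_pos': array([0.19127852, 0.6466333 , 0.22991016]), 'tcp_rot': array([ 0.10058425,  0.70003368, -0.1022098 ,  0.6995633 ]), 'contact_force': array([ 0.07152882, -0.00963928,  0.00016027]), 'wrist_torque': array([ 0.01180603, -0.0436406 , -0.04528491]), 'opening': 0.9976951079170848} 0.0187
scene {'vertical_fov': 43.69923636358909, 'cx': 323.66775900704994, 'cy': 195.8356831173446, 'eye': array([-0.12401196, -0.62469651,  0.91453692]), 'orientation': array([ 0.40560888, -0.15604766, -0.34674625,  0.83120251])}
side {'vertical_fov': 47.29074137779571, 'cx': 312.3047488365552, 'cy': 195.67775450706606, 'eye': array([0.53768035, 1.06739371, 0.53076028]), 'orientation': array([-3.85214349e-03,  5.43374992e-01,  8.39480886e-01, -7.87500892e-04])}
wrist {'vertical_fov': 65.70646984690485, 'cx': 314.69708145888166, 'cy': 199.69904403517924, 'eye': array([0.12340548, 0.66738854, 0.37374608]), 'orientation': array([-0.11242458, -0.08296295,  0.59242093,  0.79342   ])}
```

View pics/scene0.png

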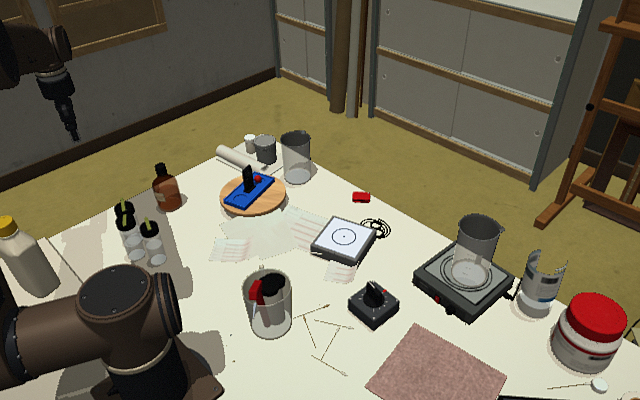

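View pics/side0.png

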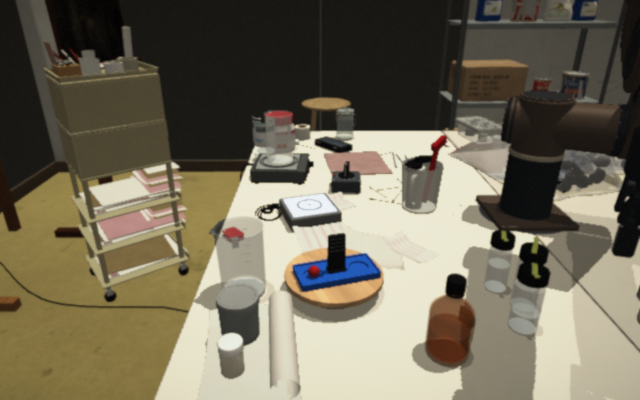

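View pics/wrist0.png

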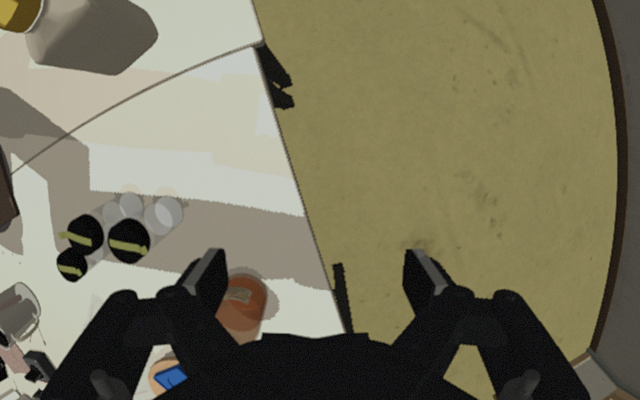

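The scene view shows the tray on its stand at about (250,190) with the bead at (258,179), the light box ring at (344,237) and the dimmer dial at (374,295) with a red marker near (388,290). The side view shows the same, with the fin at (337,250) and the bead at (314,271). The wrist view shows only the bottles and the edge of the tray.

```bash
cat > h.py <<'E'
import numpy as np, cv2
from scipy.spatial.transform import Rotation as R
from plant import readout, read_camera, sign_off, ctrl
def foc(c): return 200/np.tan(np.radians(c["vertical_fov"]/2))
def ray(c,p,fish=False):
    f=foc(c); x=(p[0]-c["cx"])/f; y=(p[1]-c["cy"])/f
    if fish:
        r=np.hypot(x,y); s=np.sin(r)/max(r,1e-9); v=np.array([x*s,-y*s,-np.cos(r)])
    else: v=np.array([x,-y,-1])
    v=R.from_quat(c["orientation"]).apply(v); return v/np.linalg.norm(v)
def plane(c,p,z,fish=False):
    d=ray(c,p,fish); return c["eye"]+d*(z-c["eye"][2])/d[2]
def proj(c,P,fish=False):
    v=R.from_quat(c["orientation"]).inv().apply(np.asarray(P)-c["eye"]); v=v*[1,-1,-1]
    f=foc(c)
    if fish:
        h=np.hypot(v[0],v[1]); t=np.arctan2(h,v[2]); return np.array([c["cx"]+f*t*v[0]/h,c["cy"]+f*t*v[1]/h])
    return np.array([c["cx"]+f*v[0]/v[2],c["cy"]+f*v[1]/v[2]])
def tri(c1,p1,c2,p2):
    d1,d2=ray(c1,p1),ray(c2,p2)
    A=np.stack([d1,-d2],1); t=np.linalg.lstsq(A,c2["eye"]-c1["eye"],rcond=None)[0]
    a=c1["eye"]+t[0]*d1;b=c2["eye"]+t[1]*d2; return (a+b)/2,np.linalg.norm(a-b)
def blobs(img,lo,hi,box,amin=5):
    x0,y0,x1,y1=box; m=cv2.inRange(cv2.cvtColor(img,cv2.COLOR_RGB2HSV)[y0:y1,x0:x1],np.array(lo),np.array(hi))
    n,l,s,c=cv2.connectedComponentsWithStats(m)
    return [(c[i]+[x0,y0],int(s[i,4])) for i in range(1,n) if s[i,4]>=amin]
def save(f,box,k,name):
    x0,y0,x1,y1=box; cv2.imwrite(name,cv2.resize(f[y0:y1,x0:x1,::-1],None,fx=k,fy=k,interpolation=cv2.INTER_CUBIC))
E
python3 - <<'E'
from h import *
a=read_camera("scene"); b=read_camera("side")
A,B=a["frame"],b["frame"]
pr=lambda *x: print(*[np.round(v,4) if isinstance(v,np.ndarray) else v for v in x])
pr("bead", blobs(A,(0,150,80),(8,255,255),(240,165,275,195)), blobs(B,(0,150,80),(8,255,255),(300,258,326,285)))
pr("blue", blobs(A,(105,150,40),(125,255,255),(210,150,300,215),30), blobs(B,(105,150,40),(125,255,255),(270,240,400,300),30))
pr("redmark", blobs(A,(0,120,80),(10,255,255),(345,270,405,330),2))
for n,p,z in [("dialtop",(374,290),.079),("ring",(343.5,237),.036),("fintop",(249,168),.126),("beakerbase",(295,178),0.)]: pr(n,plane(a,p,z))
for n,p,z in [("ring",(310,205),.036),("dialtop",(347,165),.079),("fintop",(336,236),.126),("beakerbase",(240,290),0.)]: pr(n,plane(b,p,z))
i1=np.hstack([cv2.resize(A[265:335,335:415],None,fx=5,fy=5,interpolation=2),cv2.resize(A[150:220,210:290],None,fx=5,fy=5,interpolation=2)])
cv2.imwrite("pics/c1.png",i1[:,:,::-1])
E
```

```text
bead [(array([257.5, 178. ]), 26)] [(array([313.45833333, 270.16666667]), 48)]
blue [(array([248.03398693, 192.61960784]), 765)] [(array([336.84251969, 272.5420957 ]), 1651)]
redmark [(array([384.25 , 290.375]), 8)]
dialtop [ 0.4468 -0.1769  0.079 ]
ring [0.5554 0.0173 0.036 ]
fintop [0.5056 0.3283 0.126 ]
beakerbase [0.6716 0.3343 0.    ]
ring [0.552  0.0226 0.036 ]
dialtop [ 0.4485 -0.151   0.079 ]
fintop [0.5011 0.3438 0.126 ]
beakerbase [0.6854 0.3322 0.    ]
```

View pics/c1.png

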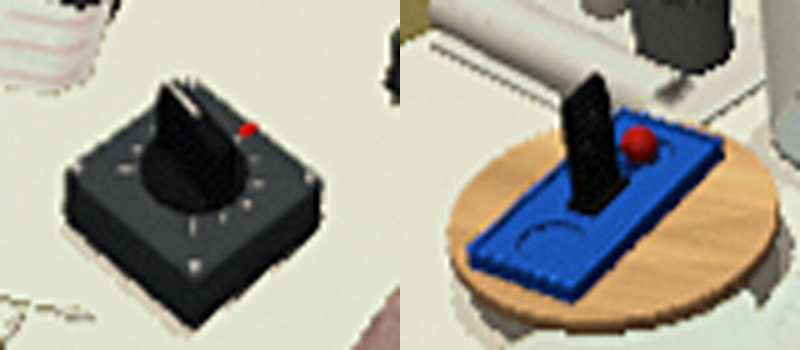

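The crop shows the dial's white line running toward the upper left end of the bar (crop 165,90 → pixel 368,283) and the red marker at (384.6,290.8). The tray's bead end points up and to the right.

```bash
python3 - <<'E'
from h import *
a=read_camera("scene"); b=read_camera("side")
px=lambda u,v:(335+u/5-.4,265+v/5-.4)
P=lambda u,v,z:np.round(plane(a,px(u,v),z),4)
cs=[P(*c,.04) for c in [(195,265),(80,170),(312,178)]]
print("screws",cs,"ctr",(cs[1]+cs[2])/2)
print("marker",P(248,129,.04),"ptr end",P(163,88,.079),"bar far",P(238,150,.079), P(195,113,.079))
print("boxcorners",P(195,285,.04),P(63,178,.04),P(323,183,.04))
print("bead tri",tri(a,(257.5,178),b,(313.5,270.2)))
print("beadplanes",plane(a,(257.5,178),.057),plane(b,(313.5,270.2),.057))
p2=lambda u,v:(210+(u-400)/5-.4,150+v/5-.4)
for c in [(470,245),(575,290),(722,140),(620,108)]: print("tray rim",np.round(plane(a,p2(*c),.054),4))
for c in [(565,95),(600,75),(612,95)]: print("fin",np.round(plane(a,p2(*c),.126),4))
save(b["frame"],(270,145,390,305),4.5,"pics/c2.png")
E
```

```text
screws [array([ 0.4144, -0.2058,  0.04  ]), array([ 0.4181, -0.135 ,  0.04  ]), array([ 0.4867, -0.2118,  0.04  ])] ctr [ 0.4524 -0.1734  0.04  ]
marker [ 0.4886 -0.1733  0.04  ] ptr end [ 0.4533 -0.1516  0.079 ] bar far [ 0.4493 -0.1979  0.079 ] [ 0.4522 -0.1711  0.079 ]
boxcorners [ 0.4064 -0.2127  0.04  ] [ 0.4095 -0.1326  0.04  ] [ 0.4878 -0.217   0.04  ]
bead tri (array([0.543403  , 0.35134413, 0.05880028]), np.float64(0.00304769917305781))
beadplanes [0.54662673 0.35369684 0.057     ] [0.54207095 0.349924   0.057     ]
tray rim [0.4231 0.35   0.054 ]
tray rim [0.4397 0.2765 0.054 ]
tray rim [0.5836 0.3236 0.054 ]
tray rim [0.5624 0.3923 0.054 ]
fin [0.4917 0.3389 0.126 ]
fin [0.5169 0.3401 0.126 ]
fin [0.5096 0.3201 0.126 ]
```

View pics/c2.png

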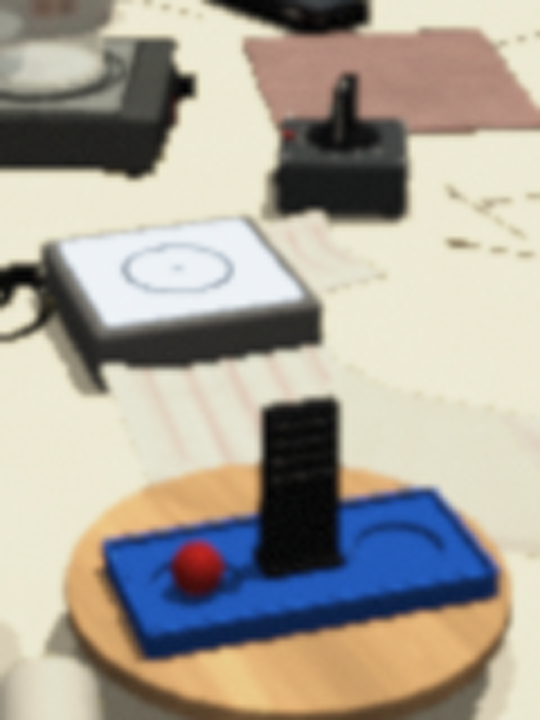

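```bash
cat >> h.py <<'E'
def go(target,yaw=None):
    """shift in tool axes (cm) and turn (deg about tool x) from the measured pose to target TCP, tool-y heading yaw (mod 180)"""
    s=readout.get_state(); r=R.from_quat(s["tcp_rot"]); M=r.as_matrix()
    h=np.degrees(np.arctan2(M[1,1],M[0,1]))
    print("t",s["time"],"pos",np.round(s["eef_pos"],4),"xaxis",np.round(M[:,0],3),"y-heading",round(h,2),"q1,q6",np.round(s["qpos"][[0,5]],3),"open",round(s["opening"],3),"F",np.round(s["contact_force"],1))
    if target is not None: print("tool shift cm",np.round(r.inv().apply(np.array(target)-s["eef_pos"])*100,2), "|| before turn")
    if yaw is not None:
        d=(h-yaw+90)%180-90; print("turn about x: ",round(d,2),"deg or",round(d-180*np.sign(d),2))
E
python3 - <<'E'
from h import *
go((.5,.3,.27),-5); go((.452,-.174,.2))
a=read_camera("scene")
print("cup base",plane(a,(268,328),0),"cup rim",plane(a,(268,272),.12), "brown bottle",plane(a,(168,208),0))
E
```

```text
t 0.35 pos [0.1915 0.6471 0.231 ] xaxis [-0. -0. -1.] y-heading 73.51 q1,q6 [ 1.133 -0.15 ] open 0.998 F [-0.2  0.5 -0.6]
tool shift cm [ -3.89 -24.53  39.43] || before turn
turn about x:  78.51 deg or -101.49
t 0.35 pos [0.1915 0.6471 0.231 ] xaxis [-0. -0. -1.] y-heading 73.51 q1,q6 [ 1.133 -0.15 ] open 0.998 F [-0.2  0.5 -0.6]
tool shift cm [  3.13 -71.34  48.29] || before turn
cup base [ 2.54301851e-01 -3.82034379e-02 -1.11022302e-16] cup rim [ 0.29799754 -0.00266566  0.12      ] brown bottle [0.31974203 0.49228733 0.        ]
```

Request:
drive_tool(steps=[[-0.4,-2.45,3.95,0,1],[-0.4,-2.45,3.95,0,1],[-0.4,-2.45,3.95,0,1],[-0.4,-2.45,3.95,0,1],[-0.4,-2.45,3.95,0,1],[-0.4,-2.45,3.95,0,1],[-0.4,-2.45,3.95,0,1],[-0.4,-2.45,3.95,0,1],[-0.4,-2.45,3.95,0,1],[-0.4,-2.45,3.95,0,1]])

```text
time: 1.4
eef_pos: [0.5018, 0.2986, 0.2718]
tcp_rot: [0.102, 0.7, -0.101, 0.7]
contact_force: [0.4, 0.7, -0.5]
opening: 1.002
```

Request:
drive_tool(steps=[[0,0,0,8.5,1],[0,0,0,8.5,1],[0,0,0,8.5,1],[0,0,0,8.5,1],[0,0,0,8.5,1],[0,0,0,8.5,1],[0,0,0,8.5,1],[0,0,0,8.5,1],[0,0,0,8.5,1],[0,0,0,2,1]])

```text
time: 2.4
eef_pos: [0.5007, 0.3002, 0.2714]
tcp_rot: [0.522, 0.477, -0.522, 0.477]
contact_force: [-0.2, -0.4, 0.1]
opening: 1.0
```

```bash
python3 - <<'E'
from h import *
go((.452,-.174,.22),-5)
w=read_camera("wrist"); f=w["frame"]
np.save("pics/w1.npy",f);print(w["eye"],w["orientation"])
cv2.imwrite("pics/w1.png",f[:,:,::-1])
for n,P in [("fin",(.502,.335,.126)),("dial",(.452,-.174,.079)),("ring",(.554,.02,.036))]: print(n,proj(w,P,True))
E
```

```text
t 2.4 pos [0.5007 0.3002 0.2714] xaxis [ 0.  0. -1.] y-heading -5.18 q1,q6 [0.366 0.457] open 1.0 F [-0.2 -0.4  0.1]
tool shift cm [ 5.14 -0.57 47.67] || before turn
turn about x:  -0.18 deg or 179.82
[0.50627063 0.3705191  0.41510149] [-0.1391518   0.0058513  -0.0450859   0.98922687]
fin [313.30125183 151.26529072]
dial [312.09556602 429.04269571]
ring [363.75801089 340.52745581]
```

View pics/w1.png

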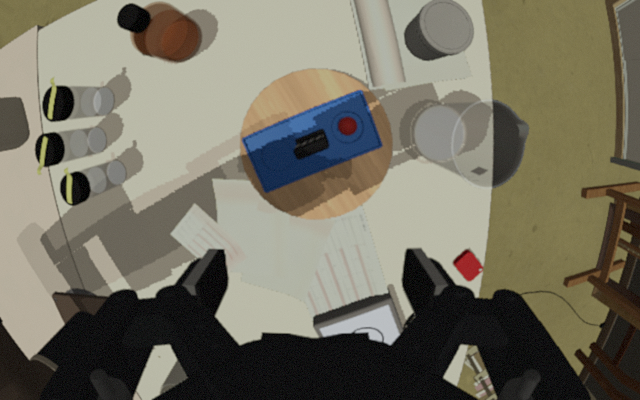

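The wrist view from above shows the tray at about (313,142), the fin top at (311,144) and the bead at (347,126); the beaker is to the right at about (480,140).

```bash
python3 - <<'E'
from h import *
w=read_camera("wrist"); f=w["frame"]
hsv=cv2.cvtColor(f,cv2.COLOR_RGB2HSV)
m=cv2.inRange(hsv,(100,120,30),(130,255,255)); m[:80]=0;m[200:]=0
k=max(cv2.findContours(m,0,1)[0],key=cv2.contourArea)[:,0]
for z in (.054,):
    P=np.array([plane(w,p,z,True)[:2] for p in k]); r=cv2.minAreaRect((P*1000).astype(np.float32)); print(r)
b=blobs(f,(0,150,60),(8,255,255),(330,105,365,145)); print("bead",b,plane(w,b[0][0],.057,True))
x0,y0=290,125; d=((f[y0:165,x0:335].max(2)<45)*255).astype(np.uint8)
k=max(cv2.findContours(d,0,1)[0],key=cv2.contourArea)[:,0]+[x0,y0]
P=np.array([plane(w,p,.126,True)[:2] for p in k]); print("fin",cv2.minAreaRect((P*1000).astype(np.float32)))
E
```

```text
((500.14208984375, 338.16558837890625), (151.6230010986328, 71.26427459716797), 16.958072662353516)
bead [(array([347.24615385, 125.74871795]), 195)] [0.54257238 0.3529144  0.057     ]
fin ((499.098876953125, 342.0406494140625), (33.13641357421875, 18.62897491455078), 17.131784439086914)
```

Request:
drive_tool(steps=[[0.5,-0.1,4.77,0,1],[0.5,-0.1,4.77,0,1],[0.5,-0.1,4.77,0,1],[0.5,-0.1,4.77,0,1],[0.5,-0.1,4.77,0,1],[0.5,-0.1,4.77,0,1],[0.5,0,4.77,0,1],[0.5,0,4.77,0,1],[0.5,0,2,0,1],[0,0,0,0,1]])

```text
time: 3.5
eef_pos: [0.4592, -0.1016, 0.2258]
tcp_rot: [-0.522, -0.477, 0.522, -0.477]
contact_force: [-0.2, -0.3, -0.1]
opening: 1.004
```

```bash
python3 - <<'E'
from h import *
go((.452,-.174,.12),-5)
w=read_camera("wrist"); f=w["frame"]
np.save("pics/w2.npy",f);print(w["eye"],w["orientation"])
cv2.imwrite("pics/w2.png",f[:,:,::-1])
for n,P in [("dial",(.452,-.174,.079)),("ring",(.554,.02,.036))]: print(n,proj(w,P,True))
E
```

```text
t 3.5 pos [ 0.4592 -0.1016  0.2258] xaxis [-0.001  0.    -1.   ] y-heading -5.2 q1,q6 [-0.434 -0.343] open 1.004 F [-0.2 -0.3 -0.1]
tool shift cm [10.58 -0.05  7.27] || before turn
turn about x:  -0.2 deg or 179.8
[ 0.4649256  -0.03129815  0.36944639] [-0.13918993  0.00644084 -0.04515591  0.98921465]
dial [314.8727668  255.04681188]
ring [392.69770807  61.56001424]
```

View pics/w2.png

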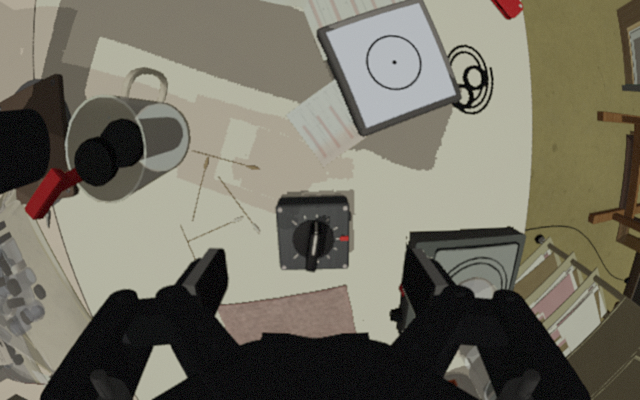

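The wrist view shows the dial on its box at about (314,240), the marker at (344,239), the ring at (394,62), and the hot plate's left edge at x≈410. I'll crop the dial.

```bash
python3 - <<'E'
from h import *
w=read_camera("wrist"); f=w["frame"]
save(f,(270,185,360,280),6,"pics/c3.png")
b=blobs(f,(0,150,60),(8,255,255),(330,225,355,255)); print("mark",b,[plane(w,x[0],.04,True) for x in b])
print("ring",plane(w,(394,62),.036,True),"hotplate edge",plane(w,(410,240),.06,True),plane(w,(400,310),.05,True))
m=((f[185:280,270:360].max(2)<95)*255).astype(np.uint8)
k=max(cv2.findContours(m,0,1)[0],key=cv2.contourArea); print(cv2.boundingRect(k))
E
```

```text
mark [(array([343.59459459, 238.94594595]), 37)] [array([ 0.48579985, -0.17420404,  0.04      ])]
ring [0.55577637 0.0212166  0.036     ] hotplate edge [ 0.5597155  -0.17493354  0.06      ] [ 0.55362672 -0.27911096  0.05      ]
(6, 11, 75, 77)
```

View pics/c3.png

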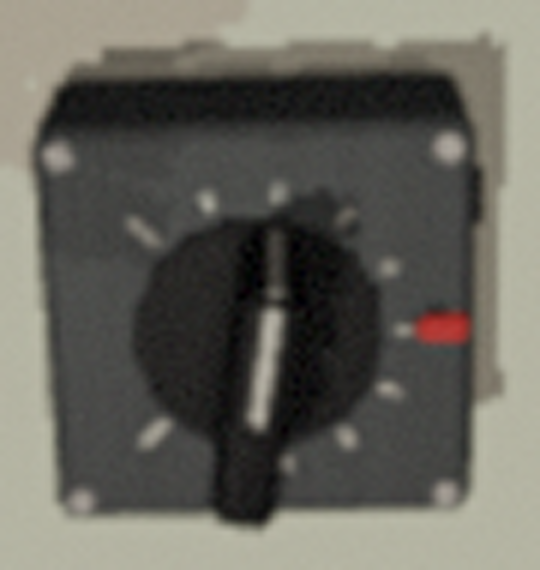

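The crop shows the pointer end of the bar top at about crop (272,302), its far end at about (247,500–520), the four screws, and the marker at (443,328).

```bash
python3 - <<'E'
from h import *
w=read_camera("wrist")
P=lambda u,v,z:plane(w,(270+u/6-.4,185+v/6-.4),z,True)
s=[P(*p,.04) for p in [(58,157),(450,148),(447,492),(80,500)]]
c=np.mean(s,0); print(np.round(s,4),c)
a,b,g=P(274,303,.079),P(246,508,.079),P(258,425,.079); m=P(443,328,.04)
print(a,b,(a+b)/2,np.linalg.norm(a-b),"white end",g)
h=lambda v:np.degrees(np.arctan2(v[1],v[0]))
print("ptr",h(a-b),"whiteline",h(a-g),"marker",h(m-c),h(m-(a+b)/2),"box",h(s[1]-s[0]),h(s[2]-s[3]))
d=(c+(a+b)/2)/2; go((d[0],d[1],.052),-5)
E
```

```text
[[ 0.4162 -0.1326  0.04  ]
 [ 0.4895 -0.1373  0.04  ]
 [ 0.485  -0.21    0.04  ]
 [ 0.4113 -0.2053  0.04  ]] [ 0.45049156 -0.17131394  0.04      ]
[ 0.45530085 -0.14941393  0.079     ] [ 0.4468922  -0.18844043  0.079     ] [ 0.45109653 -0.16892718  0.079     ] 0.03992208942887885 white end [ 0.45051525 -0.17214163  0.079     ]
ptr 77.84092781081597 whiteline 78.10935292165681 marker -3.976355574123074 -7.909650089093486 box -3.6732705283342355 -3.608172791018422
t 3.65 pos [ 0.46   -0.0988  0.2266] xaxis [ 0.  0. -1.] y-heading -4.95 q1,q6 [-0.428 -0.342] open 0.999 F [-0.5  0.7 -0.2]
tool shift cm [17.45 -0.3   7.19] || before turn
turn about x:  0.05 deg or -179.95
```

Request:
drive_tool(steps=[[0,0,0,6,1],[0,0.24,3.66,0,1],[0,0.24,3.66,0,1],[3,0,0,0,1],[3,0,0,0,1],[3,0,0,0,1],[0,0,0,0,1],[0,0,0,0,1]])

```text
time: 4.45
eef_pos: [0.4511, -0.1711, 0.1368]
tcp_rot: [0.545, 0.451, -0.545, 0.45]
contact_force: [0.1, -0.3, 0.4]
opening: 0.995
```

```bash
python3 - <<'E'
from h import *
go((.4507,-.1715,.052),-11)
w=read_camera("wrist"); f=w["frame"]
save(f,(170,200,470,400),2.6,"pics/c4.png")
E
```

```text
t 4.45 pos [ 0.4511 -0.1711  0.1368] xaxis [-0.  0. -1.] y-heading -10.87 q1,q6 [-0.573 -0.384] open 0.995 F [ 0.1 -0.3  0.4]
tool shift cm [ 8.48 -0.03  0.05] || before turn
turn about x:  0.13 deg or -179.87
```

View pics/c4.png

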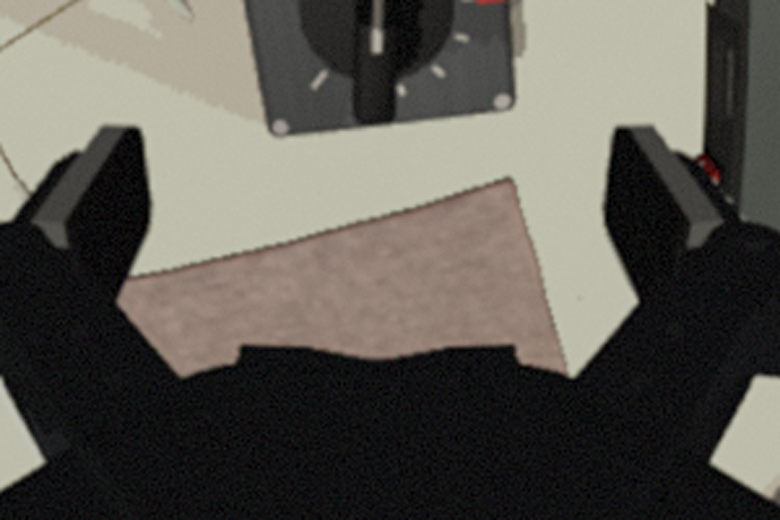

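The bar is upright in the picture, centred between the fingers (bar at x≈376, finger midpoint ≈377). I'll descend and grip.

Request:
drive_tool(steps=[[3,0,0,0,1],[3,0,0,0,1],[2.48,0,0,0,1],[0,0,0,0,1],[0,0,0,0,0.4],[0,0,0,0,0.1],[0,0,0,0,0],[0,0,0,0,0],[0,0,0,0,0],[0,0,0,0,0]], force=40)

```text
time: 5.5
eef_pos: [0.4507, -0.1724, 0.0524]
tcp_rot: [-0.545, -0.45, 0.546, -0.45]
contact_force: [-2.4, 0.1, 5.4]
opening: 0.134
```

Request:
drive_tool(steps=[[0,0,0,0,0],[0,0,0,0,0],[0,0,0,0,0]])

```text
time: 5.8
eef_pos: [0.4507, -0.1724, 0.0524]
tcp_rot: [-0.545, -0.45, 0.546, -0.45]
contact_force: [-3.0, 1.1, 6.1]
opening: 0.134
```

Request:
drive_tool(steps=[[0,0,0,4,0],[0,0,0,8,0],[0,0,0,8,0],[0,0,0,8,0],[0,0,0,8,0],[0,0,0,8,0],[0,0,0,8,0],[0,0,0,8,0],[0,0,0,8,0],[0,0,0,8,0]])

```text
time: 6.8
eef_pos: [0.4505, -0.1723, 0.0524]
tcp_rot: [-0.707, -0.017, 0.707, -0.017]
contact_force: [-3.7, 0.7, 5.6]
opening: 0.132
```

Request:
drive_tool(steps=[[0,0,0,5,0],[0,0,0,2,0],[0,0,0,0,0],[0,0,0,0,0]])

```text
time: 7.2
eef_pos: [0.4505, -0.1723, 0.0524]
tcp_rot: [-0.706, 0.025, 0.707, 0.025]
contact_force: [-3.9, 0.1, 7.6]
opening: 0.133
```

```bash
python3 - <<'E'
from h import *
go((.4507,-.1715,.052),-94)
E
```

```text
t 7.2 pos [ 0.4505 -0.1723  0.0524] xaxis [-0.001  0.    -1.   ] y-heading -93.98 q1,q6 [-0.576  1.065] open 0.133 F [-3.9  0.1  7.6]
tool shift cm [ 0.04 -0.08 -0.01] || before turn
turn about x:  0.02 deg or -179.98
```

Now open, rise, and check the dial.

Request:
drive_tool(steps=[[0,0,0,0,0.6],[0,0,0,0,1],[0,0,0,0,1],[0,0,0,0,1],[-4,0,0,0,1],[-5,0,0,0,1],[-5,0,0,0,1],[-4,0,-3,0,1],[0,0,-5,0,1],[0,0,0,0,1]])

```text
time: 8.2
eef_pos: [0.5346, -0.1785, 0.2315]
tcp_rot: [0.708, -0.024, -0.706, -0.024]
contact_force: [-0.4, -0.7, -0.3]
opening: 1.0
```

```bash
python3 - <<'E'
from h import *
w=read_camera("wrist"); f=w["frame"]
go((.5002,.339,.25),-73)
p=proj(w,(.4507,-.1715,.06),True); print(p)
a=read_camera("scene")["frame"][265:335,335:415]
x,y=[int(v) for v in p]; x=np.clip(x,50,590); y=np.clip(y,50,350)
i=np.hstack([cv2.resize(f[y-50:y+50,x-50:x+50],(400,400),interpolation=2),cv2.resize(a,(400,400),interpolation=2)]); print(x,y)
cv2.imwrite("pics/c5.png",i[:,:,::-1])
E
```

```text
t 8.25 pos [ 0.532  -0.1778  0.2305] xaxis [-0.001  0.001 -1.   ] y-heading -93.92 q1,q6 [-0.503  1.136] open 0.997 F [-0.6  0.8 -0.4]
tool shift cm [ -1.9  -51.34   6.71] || before turn
turn about x:  -20.92 deg or 159.08
[314.07899312 253.99266482]
314 253
```

View pics/c5.png

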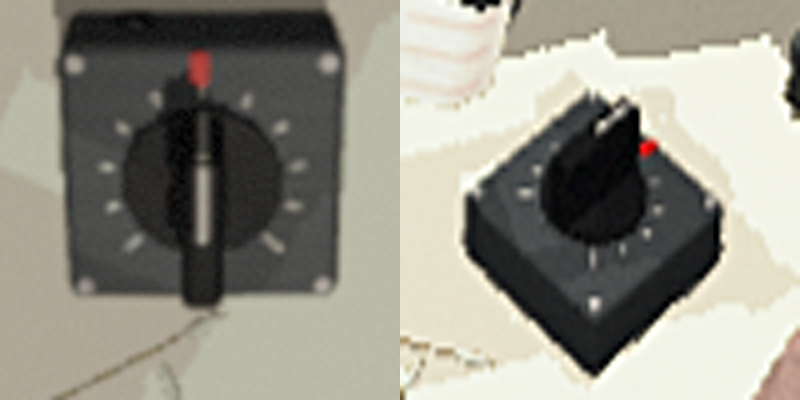

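The wrist crop shows the white pointer line at crop x≈201 and the red marker at x≈200, so the pointer lies on the marker. The scene crop agrees. Next I go above the tray.

Request:
drive_tool(steps=[[-0.2,-4.67,0.61,0,1],[-0.2,-4.67,0.61,0,1],[-0.2,-4.67,0.61,0,1],[-0.2,-4.67,0.61,0,1],[-0.2,-4.67,0.61,0,1],[-0.2,-4.67,0.61,0,1],[-0.2,-4.67,0.61,0,1],[-0.2,-4.67,0.61,0,1],[-0.2,-4.67,0.61,0,1],[-0.2,-4.67,0.61,0,1]])

```text
time: 9.3
eef_pos: [0.5004, 0.2935, 0.2514]
tcp_rot: [-0.707, 0.025, 0.707, 0.025]
contact_force: [0.3, 0.3, -0.1]
opening: 1.0
```

Request:
drive_tool(steps=[[0,-4.67,0.61,0,1],[0,0,0,-7,1],[0,0,0,-7,1],[0,0,0,-7,1],[0,0,0,0,1],[0,0,0,0,1]])

```text
time: 9.9
eef_pos: [0.4986, 0.3388, 0.2514]
tcp_rot: [-0.699, -0.103, 0.7, -0.104]
contact_force: [-0.5, -1.0, 0.6]
opening: 1.003
```

```bash
cat > tray.py <<'E'
from h import *
w=read_camera("wrist"); f=w["frame"]
hsv=cv2.cvtColor(f,cv2.COLOR_RGB2HSV)
m=cv2.inRange(hsv,(100,120,30),(130,255,255))
k=max(cv2.findContours(m,0,1)[0],key=cv2.contourArea)[:,0]
P=np.array([plane(w,p,.054,True)[:2] for p in k]); print("rim",cv2.minAreaRect((P*1000).astype(np.float32)), cv2.boundingRect(k))
x,y,W,H=cv2.boundingRect(k)
b=blobs(f,(0,150,60),(8,255,255),(x,y,x+W,y+H),20); print("bead",[(q,plane(w,q[0],.057,True)) for q in b])
d=((f[y:y+H,x:x+W].max(2)<45)*255).astype(np.uint8)
k=max(cv2.findContours(d,0,1)[0],key=cv2.contourArea)[:,0]+[x,y]
P=np.array([plane(w,p,.126,True)[:2] for p in k]); print("fin",cv2.minAreaRect((P*1000).astype(np.float32)))
go((.501,.3375,.12),-73)
cv2.imwrite("pics/w5.png",f[:,:,::-1])
E
python3 tray.py
```

```text
rim ((500.3591613769531, 338.3363342285156), (150.12913513183594, 71.2345199584961), 16.845319747924805) (284, 107, 65, 130)
bead [((array([314.38425926, 134.78703704]), 216), array([0.54217381, 0.35308985, 0.057     ]))]
fin ((505.9350280761719, 340.1095886230469), (43.999446868896484, 15.192848205566406), 16.805370330810547)
t 9.95 pos [0.4988 0.3388 0.2515] xaxis [-0. -0. -1.] y-heading -73.15 q1,q6 [0.429 1.705] open 1.0 F [-0.6 -0.   0.8]
tool shift cm [13.15  0.19 -0.18] || before turn
turn about x:  -0.15 deg or 179.85
```

View pics/w5.png

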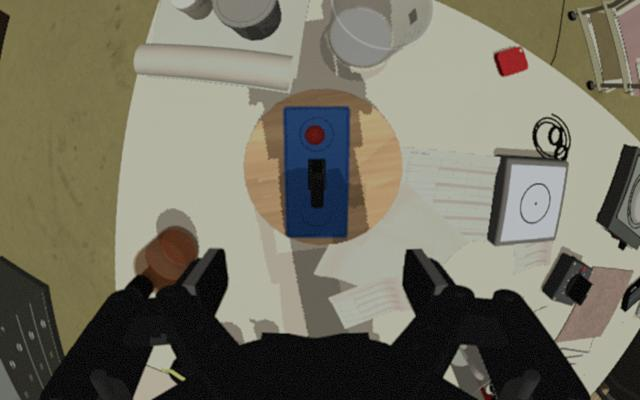

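The tray, fin and bead line up with the tool: the fin is at x≈317 and the finger midpoint is ≈315. Measured tray centre is (0.500,0.338), with the jaws square to it. Now I descend.

Request:
drive_tool(steps=[[4,0.1,0,0,1],[4,0,-0.1,0,1],[4,0,0,0,1],[2,0,0,0,1],[1.3,0,0,0,1],[1,0,0,0,1],[0,0,0,0,1],[0,0,0,0,1]], force=40)

```text
time: 10.75
eef_pos: [0.5013, 0.3391, 0.0898]
tcp_rot: [0.7, 0.105, -0.699, 0.104]
contact_force: [1.3, 0.6, 0.3]
opening: 1.004
```

Request:
drive_tool(steps=[[0,0,0,0,0.6],[0,0,0,0,0.45],[0,0,0,0,0.38],[0,0,0,0,0.33],[0,0,0,0,0.29],[0,0,0,0,0.26],[0,0,0,0,0.23],[0,0,0,0,0.21],[0,0,0,0,0.2],[0,0,0,0,0.19]])

```text
time: 11.75
eef_pos: [0.5005, 0.3388, 0.0885]
tcp_rot: [-0.699, -0.105, 0.699, -0.105]
contact_force: [0.4, 0.1, -0.3]
opening: 0.19
```

Request:
drive_tool(steps=[[0,0,0,0,0.18],[0,0,0,0,0.17],[0,0,0,0,0.16],[0,0,0,0,0.15],[0,0,0,0,0.14],[0,0,0,0,0.12],[0,0,0,0,0.1],[0,0,0,0,0.0],[0,0,0,0,0],[0,0,0,0,0]])

```text
time: 12.75
eef_pos: [0.5006, 0.3388, 0.0887]
tcp_rot: [0.699, 0.105, -0.699, 0.105]
contact_force: [0.3, -1.5, 0.9]
opening: 0.137
```

```bash
python3 tray.py; python3 -c "
from h import *
a=read_camera('scene')['frame'];b=read_camera('side')['frame']
print(blobs(a,(0,150,80),(8,255,255),(235,155,280,195)),blobs(b,(0,150,80),(8,255,255),(300,250,330,285)))"
```

```text
rim ((519.13037109375, 345.3094787597656), (111.22813415527344, 71.96531677246094), 16.980796813964844) (253, 104, 125, 175)
bead [((array([311.7834728 , 157.92468619]), 956), array([0.54203121, 0.35400647, 0.057     ]))]
fin ((521.9169311523438, 346.176513671875), (31.27281379699707, 14.48115062713623), 16.993661880493164)
t 12.8 pos [0.5006 0.3388 0.0887] xaxis [ 0.  0. -1.] y-heading -72.99 q1,q6 [0.427 1.701] open 0.134 F [ 1.  -0.   0.4]
tool shift cm [-3.13  0.14  0.  ] || before turn
turn about x:  0.01 deg or -179.99
[(array([256.94736842, 177.52631579]), 19)] [(array([313.54901961, 270.56862745]), 51)]
```

Request:
drive_tool(steps=[[-0.3,0,0,0,0],[-0.6,0,0,0,0],[-0.9,0,0,0,0],[-1.2,0,0,0,0],[-1.6,0,0,0,0],[-1.6,0,0,0,0],[-1.3,0,0,0,0],[-1.0,0,0,0,0],[-0.7,0,0,0,0],[-0.4,0,0,0,0]], force=60)

```text
time: 13.9
eef_pos: [0.5006, 0.3388, 0.1854]
tcp_rot: [0.7, 0.105, -0.699, 0.104]
contact_force: [0.3, 0.9, -0.9]
opening: 0.133
```

Request:
drive_tool(steps=[[0,0,0,0,0],[0,0,0,0,0],[0,0,0,0,0]])

```text
time: 14.2
eef_pos: [0.5, 0.3385, 0.1835]
tcp_rot: [-0.699, -0.104, 0.7, -0.105]
contact_force: [0.4, 0.5, -2.1]
opening: 0.134
```

```bash
cat > chk.py <<'E'
from h import *
a=read_camera('scene');b=read_camera('side')
ring=np.array([.5558,.0212])
s=readout.get_state(); e=s["eef_pos"]
seat=e+[.045*np.cos(np.radians(16.9)),.045*np.sin(np.radians(16.9)),-(.067-.0187)+.017]
pa,pb=proj(a,seat),proj(b,seat)
def f(c,p):
    x,y=[int(v) for v in p]; q=blobs(c["frame"],(0,150,60),(8,255,255),(max(x-18,0),max(y-18,0),x+18,y+18),8)
    print(np.round(p,1),q); return max(q,key=lambda t:t[1])[0] if q else None
A,B=f(a,pa),f(b,pb)
print("seat pred",np.round(seat,4))
if A is not None and B is not None: print("bead",tri(a,A,b,B))
w=read_camera("wrist"); print("wrist seat",proj(w,seat,True)); q=max(blobs(w["frame"],(0,150,60),(8,255,255),(270,110,360,210),100),key=lambda t:t[1]); bw=plane(w,q[0],seat[2],True); print(q,bw)
d=ring-bw[:2]; go((e[0]+d[0],e[1]+d[1],.1847),-73)
E
python3 chk.py
```

```text
[253.4 151.2] [(array([253.375  , 151.03125]), 32)]
[312.6 225.1] [(array([313.41176471, 225.57352941]), 68)]
seat pred [0.5432 0.3517 0.1525]
bead (array([0.54259616, 0.35224582, 0.15238981]), np.float64(0.0018794137956938026))
wrist seat [316.13908571 156.30317344]
(array([311.75315126, 157.91911765]), 952) [0.54161276 0.35380381 0.15247042]
t 14.35 pos [0.5002 0.3386 0.1839] xaxis [-0.001 -0.    -1.   ] y-heading -72.99 q1,q6 [0.427 1.701] open 0.129 F [-0.2 -0.  -1.9]
tool shift cm [-0.07 32.22  8.38] || before turn
turn about x:  0.01 deg or -179.99
```

Request:
drive_tool(steps=[[0,0.3,0.08,0,0],[0,0.6,0.16,0,0],[0,0.9,0.23,0,0],[0,1.2,0.31,0,0],[0,1.5,0.39,0,0],[0,1.8,0.47,0,0],[0,1.96,0.51,0,0],[0,1.96,0.51,0,0],[0,1.96,0.51,0,0],[0,1.96,0.51,0,0]])

```text
time: 15.35
eef_pos: [0.5065, 0.1908, 0.1846]
tcp_rot: [0.699, 0.104, -0.699, 0.104]
contact_force: [0.3, -0.4, -1.5]
opening: 0.129
```

Request:
drive_tool(steps=[[0,1.96,0.51,0,0],[0,1.96,0.51,0,0],[0,1.96,0.51,0,0],[0,1.96,0.51,0,0],[0,1.96,0.51,0,0],[0,1.96,0.51,0,0],[0,1.8,0.47,0,0],[0,1.5,0.39,0,0],[0,1.2,0.31,0,0],[0,0.9,0.23,0,0]])

```text
time: 16.35
eef_pos: [0.514, 0.0142, 0.1846]
tcp_rot: [0.699, 0.104, -0.699, 0.104]
contact_force: [0.3, 0.3, -1.9]
opening: 0.132
```

Request:
drive_tool(steps=[[0,0.6,0.16,0,0],[0,0.3,0.08,0,0],[0,0,0,0,0],[0,0,0,0,0],[0,0,0,0,0],[0,0,0,0,0]])

```text
time: 16.95
eef_pos: [0.5145, 0.0068, 0.1845]
tcp_rot: [-0.699, -0.105, 0.699, -0.105]
contact_force: [-0.3, -0.5, -1.7]
opening: 0.136
```

```bash
python3 chk.py; python3 -c "
from h import *
a=read_camera('scene')['frame'];b=read_camera('side')['frame']
i=np.hstack([cv2.resize(a[180:340,290:450],(400,400)),cv2.resize(b[110:270,250:410],(400,400))]);cv2.imwrite('pics/c6.png',i[:,:,::-1])"
```

```text
[343.6 200.7] [(array([356.80769231, 193.88461538]), 26), (array([344.09375, 201.03125]), 32)]
[307.4 160.9] [(array([308.03703704, 161.03703704]), 27)]
seat pred [0.5576 0.0197 0.1532]
bead (array([0.55669611, 0.01791381, 0.15280607]), np.float64(0.0017842952082334368))
wrist seat [316.17912727 156.3996581 ]
(array([311.03881512, 158.84576098]), 979) [0.55537918 0.02209956 0.15320574]
t 17.1 pos [0.5145 0.0066 0.1845] xaxis [-0.  0. -1.] y-heading -72.96 q1,q6 [-0.185  1.089] open 0.13 F [-0.1 -0.6 -1. ]
tool shift cm [-0.02  0.09 -0.02] || before turn
turn about x:  0.04 deg or -179.96
```

View pics/c6.png

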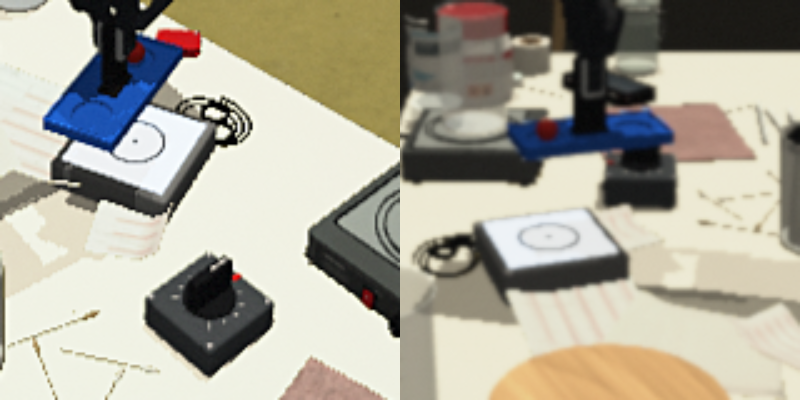

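The tray is level above the light box with the bead in its pocket, over the ring to within a few mm, and the dial is still on its marker. I'm handing in.

```bash
python3 -c "
from plant import sign_off; print(sign_off())"
```

```text
the job is handed in; nothing more can be done
None
```

I turned the dial about 83° clockwise onto the red marker. Then I picked up the tray by its fin and carried it level to the light box. I handed in at about 17 s, with the arm still holding the tray; no verdict was reported.

Last checks before handing in:
- **Dial:** the close wrist picture showed the pointer on the marker to within about a pixel. The final scene picture still showed it there.
- **Bead over the ring:** two camera estimates put it about 1 mm (wrist camera) and 3.5 mm (scene and side cameras) from the ring's middle. The limit is 30 mm.
- **Bead in its pocket:** it was about 2–3 mm from the predicted seat. The two estimates differed by about 4 mm in y, well inside the 14 mm limit.
- **Tray:** its underside was about 10 cm above the box, worked out from the arm's position. The tool axis was vertical and the fin was gripped at 60 N, with the opening reading close to the fin's 12 mm. I checked that the tray was level only by eye, in the pictures.
- **Beaker:** I kept clear of it throughout, but did not measure its position again at the end.

No checks failed.

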